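Sort the sommelier's tools into their case and fold the lid to 45 degrees

TASK

On the tasting counter, put both bottle stoppers in the small compartment of the open wooden case and lay the folded corkscrew flat in the large one, setting them in rather than dropping them from a height. Then fold the case's stiff lid down until it stands half shut, 45 degrees above the case, and leave it there. Leave the bottle, the carafe and the tasting cup where they stand.

Things in the scene. Friction and masses are not known exactly. Their poses are not given: they have to be found in the camera images.
- case: Fixed wooden case, outside 170 mm (x, across the hinge) by 260 mm (y, along it) by 58 mm high; walls and floor 8 mm. Origin: centre of its underside; z up. Lid hinged on top of the +x wall. A 6 mm cross wall at y = +30 mm, top 52 mm above the counter, makes a large (-y) and a small (+y) compartment. +x points roughly to the robot's left, +y roughly towards the robot.
- large_bay (a point): Centre of the floor of the large compartment, 8 mm above the counter; axes as the case. The compartment is 154 mm (x) by 149 mm (y) inside, its floor 50 mm below the rim.
- small_bay (a point): Centre of the floor of the small compartment, 8 mm above the counter; axes as the case. The compartment is 154 mm (x) by 89 mm (y) inside, its floor 50 mm below the rim.
- lid (a joint): Angle of the lid about its hinge: 0 shut flat on the rim, 0.785 half shut (45 degrees), 1.571 upright; it stops at 2.45. At the start it leans open past upright, at 1.9 to 2.2. The hinge is stiff: the lid stays at whatever angle it is left, and takes about 1.5 to 4 N at the free edge to move.
- lid_hinge (a point): Middle of the hinge line, at the top of the case's +x wall, 58 mm above the counter; the hinge line runs along the case's y. Turns with the lid: its -x points along the lid to the free edge, its z out of the lid's outer face (up when shut).
- lid_edge (a point): Middle of the lid's free edge, at its outer face. The lid is a board 170 mm from hinge to free edge, 260 mm along the hinge, 8 mm thick; the outer face is 8 mm from the hinge plane, the inner face lies in it. Axes as lid_hinge.
- stopper_a: A bottle stopper standing upside down on its round steel head (34 mm diameter, 10 mm high), with a plain round cork stem (20 mm diameter) pointing up; 39 mm tall in all, about 50 g. Origin: centre of the flat face of the head (the underside at the start); z along the stem, up at the start.
- stopper_b: A bottle stopper standing upside down on its round steel head (34 mm diameter, 10 mm high), with a plain round cork stem (20 mm diameter) pointing up; 39 mm tall in all, about 50 g. Origin: centre of the flat face of the head (the underside at the start); z along the stem, up at the start.
- corkscrew: Folded waiter's corkscrew, a straight bar lying on the counter: dark wooden handle 112 mm long (its x), 18 mm wide (y), 12 mm high, with a 6 mm wide, 88 mm long steel lever on top (x from -34 to +54 mm), 18 mm high in all; about 90 g. Origin: centre of its underside; z up.
- wine_bottle: Green glass wine bottle standing, 74 mm diameter, 300 mm tall, origin at the centre of its foot. To be left alone.
- carafe: Glass carafe standing, 96 mm diameter, 200 mm tall, origin at the centre of its foot. To be left alone.
- tasting_cup: Shallow steel tasting cup, 80 mm diameter, 30 mm high, origin at the centre of its foot. To be left alone.
There are look-alikes about, which are no part of the job. Leave any pink or turquoise look-alike of the stopper_b alone.

How it is judged:
By the outcome, as a careful person would: the job done as asked, in the order asked, and still so for the second after the job is handed in, with the robot touching nothing.
It also fails if it takes over 72 s, if anything falls off the work surface, if the arm or the gripper's body presses on something with over 40 N, if the wrist force passes 120 N, or if a joint passes its speed limit or range.

ROBOT

A 6-joint arm with a two-finger parallel gripper is mounted at the origin on the work surface. World frame = base frame: x ahead of the robot, y to its left, z up, the work surface at z = 0. Lengths are in m, angles in rad, forces in N, time in s.
With the tool pointing down it reaches from about 0.425 to 1.125 m from the base axis. Payload 14.9 kg.
Tool frame: the origin (TCP) lies between the finger pads; the fingertips stand 19 mm ahead of it and the grasp point (between the pads) is the TCP; z points along the fingers, y is the line along which they close (so a half turn about z gives the same grasp; the last joint's range is limited). The gripper opens to 91 mm and grips with 3 to 60 N. Pads are 32 mm wide; open, the fingers measure 118 mm over their backs; the gripper's body (76 mm by 178 mm) begins 60 mm behind the grasp point.
Start: joints at [1.113, 0.379, 1.734, -0, 1.028, -0.033], TCP at [0.289, 0.638, 0.233] pointing down, gripper open.
Joint ranges: [-2.77, 2.77], [-0.74, 2.19], [0, 2.66], [-1.06, 4.2], [0.31, 2.87], [-3.08, 3.08]. Speed limits (rad/s): [1.89, 1.89, 2.39, 3.14, 3.14, 3.14].

INTERFACE

Orientations are given as a 3x3 rotation matrix whose columns are the frame's x, y, z axes.
In Python, from station import * gives the robot as it stands. The module is installed in compiled form; this text tells all that it offers.
- The arm moves only by the tool step_arm, never from a script. Its argument "targets" is text: rows parted by semicolons, each of 7 numbers parted by spaces: the shift along the world's x, y, z in mm, then the turn, a rotation vector about the world's x, y, z in rad, then the closure, from 0 (fully open) to 1 (shut). A call has 1 to 10 rows; each row is the pose to reach, as a shift and turn from the pose commanded when the call began; what a row does not reach only later rows make up. A row lasts 1/12 s, in which the tool goes at most 41.7 mm and 7.16 degrees, less where a joint would pass 70% of its speed; a pose out of reach is approached as far as the arm can. A call with a gripper value outside its range is refused whole. The fingers move at their own pace and stop on an object; the grip force is fixed at half the most. Time passes only in rows, so rows that repeat a pose let the fingers close. It gives the time, the measured TCP pose, the force, the opening and the grip force at its end, in the units of the state.
- state(): the state, without advancing time (a new reading comes with each control period).
- capture(name): name is "scene" or "side" or "wrist"; returns a dict with "pixels" (400x640x3 uint8, red, green, blue), "mtx" (3x3 intrinsics, pixels), "origin" and "orientation" of the camera in the world; the wrist camera has in their place "mount" (4x4, takes a point from camera to tool coordinates, whose origin is the TCP and whose axes are the flange's). Camera axes: x right, y down, z forward; pixel columns grow to the right and rows downward; lengths in m; the calibration is good to about 2 mm. A picture is of the moment at which its call begins: read the wrist's pose just before it. There is no depth.
- job_done(): hands the job in; it is judged then, once.
The state is a dict: "t": time; "joints": joint angles; "joint_velocities": joint speeds; "tau": joint torques, N m; "eef_pos": TCP position; "tcp_rot": TCP orientation; "contact_force": force on the tool from outside, world axes, zero at the start; "wrist_torque": the same for the moment, N m; "opening": finger opening in m; "grasp_force": force on a finger pad.
Only numpy, scipy, OpenCV 4.12 (cv2) and the standard library are available. Lean on these libraries where they do the work, as an engineer would, in place of code of your own. Each camera call takes 0.05 s, during which the arm holds its last target. There are 200 camera calls.

## Working session

There is one attempt and no reset: what is moved stays moved. The work goes in short steps, Python scripts to look and compute and a tool call to move; the robot and the scene stay as the last step left them, time stands still between calls to the robot, and variables do not carry over. Pictures are saved under pics/ and viewed, at most 10 in all, crops included, and the job is handed in when it is done.

Besides the shell and the picture viewer there is one more tool, called after ">>>" as name(argument=value, ...), one argument or row to a line, values as JSON. step_arm: Moves the arm, as the interface text tells. Its arguments: {"type":"object","properties":{"targets":{"type":"string"}},"required":["targets"]}

```bash
mkdir -p pics
cat > h.py <<'E'
from station import *
import numpy as np, cv2
def ray(c,u,v):
    d=np.linalg.inv(c["mtx"])@np.array([u,v,1.]); return c["origin"],c["orientation"]@d
def onz(c,u,v,z):
    o,d=ray(c,u,v); return o+d*(z-o[2])/d[2]
def proj(c,p):
    q=c["mtx"]@(c["orientation"].T@(np.array(p)-c["origin"])); return q[:2]/q[2]
def wcap():
    s=state(); c=capture("wrist"); T=np.eye(4); T[:3,:3]=s["tcp_rot"]; T[:3,3]=s["eef_pos"]
    M=T@c["mount"]; c["origin"]=M[:3,3]; c["orientation"]=M[:3,:3]; return c
def save(c,n): cv2.imwrite("pics/"+n,c["pixels"][:,:,::-1])
E
python3 - <<'E'
from h import *
import pickle
s=state(); print(s)
a=capture("scene");b=capture("side");w=wcap()
pickle.dump((a,b,w),open("c0.pkl","wb"))
save(a,"scene0.png");save(b,"side0.png");save(w,"wrist0.png")
for c in(a,b,w): print(c["origin"].round(3),c["orientation"].round(2).tolist(),c["mtx"].round(0).tolist())
E
```

```text
{'t': 0.0, 'joints': array([ 1.11273312e+00,  3.79420067e-01,  1.73475446e+00, -5.97911657e-06,
        1.02850543e+00, -3.32963531e-02]), 'joint_velocities': array([-1.74547419e-03,  2.83163138e-04,  2.38610921e-04, -7.25495973e-04,
        3.83374163e-05,  1.51657934e-03]), 'tau': array([ 2.56713247e-03, -7.63738060e+01, -4.34360504e+01,  6.52188133e-02,
        4.24516015e-02, -9.85033512e-05]), 'eef_pos': array([0.2883189 , 0.63746606, 0.23229324]), 'tcp_rot': array([[-9.11136106e-01,  4.12105290e-01, -4.76223383e-04],
       [ 4.12105564e-01,  9.11135582e-01, -9.77475285e-04],
       [ 3.10813335e-05, -1.08686733e-03, -9.99999409e-01]]), 'contact_force': array([ 1.20347882, -0.03615168,  0.07797137]), 'wrist_torque': array([-0.04035268, -0.03137399,  0.02285072]), 'grasp_force': 0.0, 'opening': 0.09108354283626516}
[1.097 0.147 0.686] [[-0.42, 0.7, -0.58], [0.91, 0.32, -0.27], [-0.0, -0.64, -0.77]] [[369.0, 0.0, 320.0], [0.0, 369.0, 200.0], [0.0, 0.0, 1.0]]
[ 0.433 -0.779  0.666] [[0.98, -0.12, 0.17], [-0.21, -0.6, 0.77], [0.02, -0.79, -0.61]] [[472.0, 0.0, 323.0], [0.0, 472.0, 203.0], [0.0, 0.0, 1.0]]
[0.223 0.668 0.383] [[0.41, 0.88, 0.24], [0.91, -0.4, -0.11], [-0.0, 0.26, -0.97]] [[355.0, 0.0, 320.0], [0.0, 355.0, 205.0], [0.0, 0.0, 1.0]]
```

View pics/scene0.png

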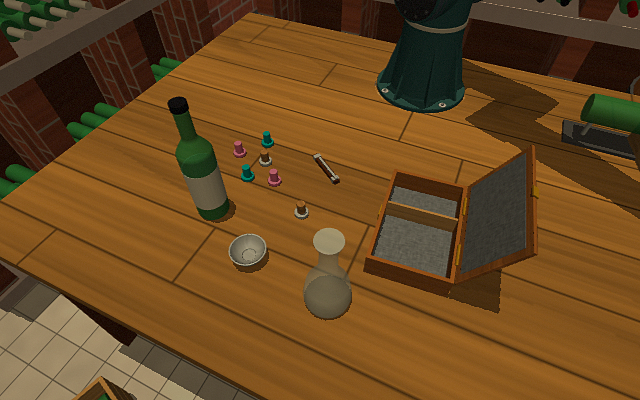

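View pics/side0.png

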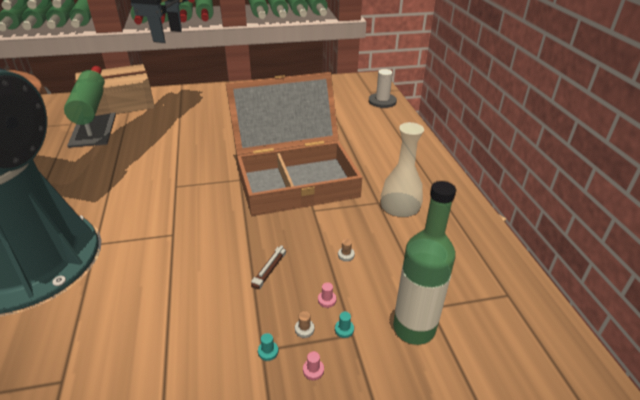

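The scene and side views show two cork-brown stoppers with steel heads. In the scene view they are at (265,158), among pink and turquoise ones, and at (301,209). In the side view they are at (304,325) and (347,250). The pink ones, scene (239,149) and (274,177), and the turquoise ones, (267,138) and (247,172), are look-alikes. The corkscrew is at scene (326,168) and the case at about (415,230), with its lid leaning open to the right. I'll confirm in an enlarged crop and measure.

```bash
cat > m.py <<'E'
from h import *
import pickle
a,b,w=pickle.load(open("c0.pkl","rb"))
def crop(c,x0,x1,y0,y1,k): return cv2.resize(c["pixels"][y0:y1,x0:x1,::-1],None,fx=k,fy=k,interpolation=cv2.INTER_CUBIC)
out=np.zeros((600,800,3),np.uint8)
def put(im,x,y): out[y:y+im.shape[0],x:x+im.shape[1]]=im[:600-y,:800-x]
put(crop(a,225,350,120,225,3),0,0)      # scene stoppers
put(crop(b,240,370,235,385,2),400,0)
put(crop(a,360,550,140,300,2),0,320-40)
put(crop(b,225,370,65,220,2),400,300)
cv2.imwrite("pics/crop0.png",out)
for n,c,uv in(("A far",a,(265,163)),("A near",a,(301,214)),("B",b,(304,330)),("B2",b,(347,255)),("cs",a,(318,156)),("cs",a,(336,182)),("csB",b,(257,283)),("csB",b,(281,249)),("bottle",a,(214,212)),("cup",a,(248,258)),("carafe",a,(328,300))): print(n,onz(c,*uv,0.005).round(3))
for n,c,l in(("rimA",a,[(396,173),(467,187),(365,263),(452,281)]),("rimB",b,[(237,155),(344,143),(248,194),(361,177)])):
    for p in l: print(n,p,onz(c,*p,.058).round(3))
E
python3 m.py
```

```text
A far [ 0.525 -0.274  0.005]
A near [ 0.637 -0.112  0.005]
B [ 0.516 -0.283  0.005]
B2 [ 0.633 -0.121  0.005]
cs [ 0.443 -0.158  0.005]
cs [ 0.51  -0.078  0.005]
csB [ 0.448 -0.161  0.005]
csB [ 0.505 -0.078  0.005]
bottle [ 0.717 -0.3    0.005]
cup [ 0.79  -0.162  0.005]
carafe [0.806 0.031 0.005]
rimA (396, 173) [0.47  0.057 0.058]
rimA (467, 187) [0.445 0.217 0.058]
rimA (365, 263) [0.729 0.074 0.058]
rimA (452, 281) [0.697 0.235 0.058]
rimB (237, 155) [0.441 0.213 0.058]
rimB (344, 143) [0.709 0.22  0.058]
rimB (248, 194) [0.454 0.05  0.058]
rimB (361, 177) [0.711 0.066 0.058]
```

View pics/crop0.png

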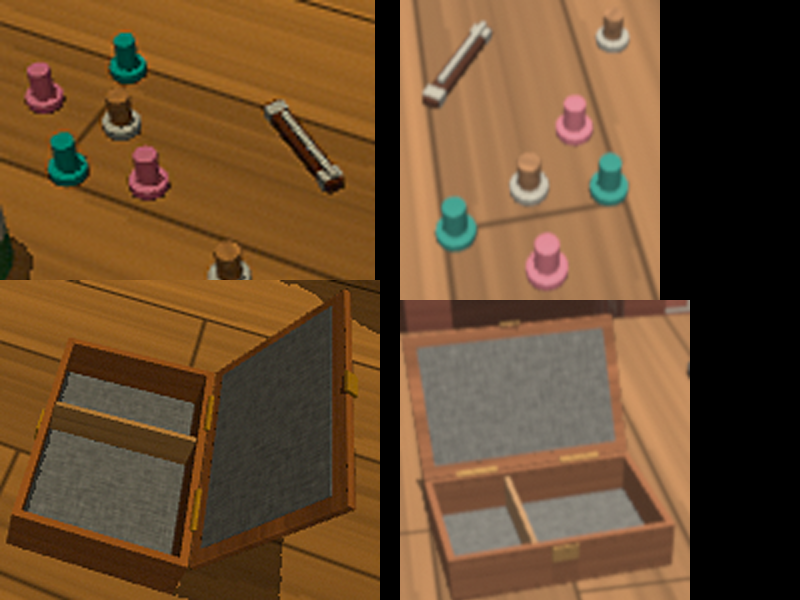

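The crop confirms it: only the two plain-cork stoppers with white steel heads match, far (265,158) and near (301,209). The four coloured ones stay. Moving now, over the lid towards the stoppers.

>>> step_arm(
  targets="10 -20 35 0 0 0 0;20 -45 70 0 0 0 0;35 -75 90 0 0 0 0;52 -112 90 0 0 0 0;69 -149 90 0 0 0 0;86 -186 90 0 0 0 0;103 -223 90 0 0 0 0;120 -260 90 0 0 0 0;137 -297 90 0 0 0 0;154 -334 90 0 0 0 0",
)

```text
t: 0.98
eef_pos: [0.4428, 0.3019, 0.3229]
tcp_rot: [[-0.911, 0.412, 0.0], [0.412, 0.911, 0.0], [-0.0, 0.0, -1.0]]
contact_force: [0.4, 0.3, 0.2]
opening: 0.0912
grasp_force: 0.0
```

>>> step_arm(
  targets="9 -40 0 0 0 0 0.3;18 -80 0 0 0 0 0.5;27 -120 0 0 0 0 0.5;36 -160 0 0 0 0 0.5;45 -200 0 0 0 0 0.5;54 -240 0 0 0 0 0.5;63 -280 0 0 0 0 0.5;72 -320 0 0 0 0 0.5;80 -360 0 0 0 0 0.5;90 -400 0 0 0 0 0.5",
)

```text
t: 1.82
eef_pos: [0.5322, -0.0984, 0.323]
tcp_rot: [[-0.911, 0.412, 0.0], [0.412, 0.911, -0.0], [-0.0, 0.0, -1.0]]
contact_force: [0.1, -0.1, -0.7]
opening: 0.0456
grasp_force: 0.0
```

Run:
```python
from h import *
import pickle
s=state(); w=wcap(); pickle.dump(w,open("w1.pkl","wb")); save(w,"wrist1.png")
print(s["t"],s["eef_pos"],s["opening"],s["joints"].round(2),s["tcp_rot"][:,1].round(3))
```

```text
1.8167 [ 0.53218984 -0.09835088  0.32299215] 0.045574209899385466 [-0.23  0.02  1.99 -0.    1.13 -1.37] [0.412 0.911 0.   ]
```

View pics/wrist1.png

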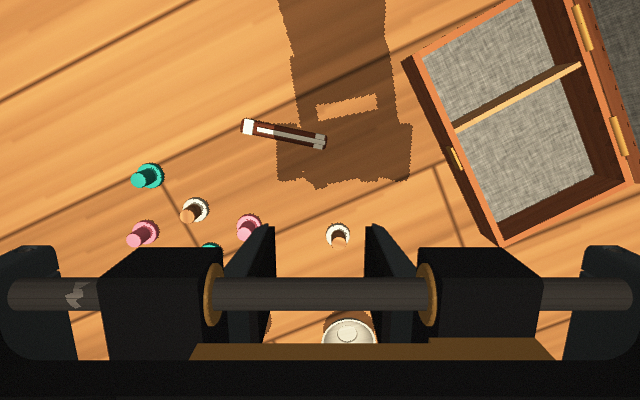

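The wrist view shows the far stopper's head at (196,210), ringed by coloured ones, and the near stopper's head at (338,234). The corkscrew runs from (242,127) to (326,142), and the case's right-hand rim from (403,61) to (501,247).

Run:
```python
from h import *
import pickle
w=pickle.load(open("w1.pkl","rb")); im=w["pixels"].astype(int)
hsv=cv2.cvtColor(w["pixels"],cv2.COLOR_RGB2HSV)
def head(x0,x1,y0,y1):
    m=((hsv[y0:y1,x0:x1,1]<70)&(hsv[y0:y1,x0:x1,2]>150)).astype(np.uint8)
    n,l,st,_=cv2.connectedComponentsWithStats(m); k=1+st[1:,4].argmax()
    p=cv2.findNonZero((l==k).astype(np.uint8)); (c,r)=cv2.minEnclosingCircle(p); return c[0]+x0,c[1]+y0,r
for nm,R in(("far",(170,222,190,230)),("near",(318,358,215,252))):
    u,v,r=head(*R); print(nm,(u,v,r),onz(w,u,v,.007).round(4), "r mm",1000*np.linalg.norm(onz(w,u+r,v,.007)-onz(w,u,v,.007)))
for nm,u,v in(("turq",150,175),("pink",146,233),("pink",248,226),("turq",212,252)): print(nm,onz(w,u,v,.007).round(3))
y0,y1,x0,x1=105,160,230,335
m=((hsv[y0:y1,x0:x1,1]<90)&(hsv[y0:y1,x0:x1,2]>130)).astype(np.uint8)
for nm,u,v in(("cs",242,127),("cs",326,142)): print(nm,onz(w,u,v,.008).round(3))
for u,v in((403,61),(501,247)): print("rim",onz(w,u,v,.058).round(4))
for u,v in((456,131),(580,65)): print("cross",onz(w,u,v,.052).round(4))
```

```text
far (194.94736862182617, 209.1842098236084, 12.145485877990723) [ 0.517  -0.2771  0.007 ] r mm 16.574775509627894
near (337.4130439758301, 235.5, 11.683745384216309) [ 0.632  -0.1152  0.007 ] r mm 16.27300434477811
turq [ 0.451 -0.308  0.007]
pink [ 0.519 -0.356  0.007]
pink [ 0.568 -0.222  0.007]
turq [ 0.582 -0.286  0.007]
cs [ 0.446 -0.168  0.008]
cs [ 0.508 -0.077  0.008]
rim [0.4582 0.0362 0.058 ]
rim [0.7123 0.0705 0.058 ]
cross [0.5547 0.0668 0.052 ]
cross [0.543  0.2155 0.052 ]
```

>>> step_arm(
  targets="25 -4 -30 0 0 0 0.5;50 -8 -60 0 0 0 0.5;70 -12 -92 0 0 0 0.5;85 -15 -128 0 0 0 0.5;95 -17 -166 0 0 0 0.5;100 -17 -206 0 0 0 0.5;100 -17 -244 0 0 0 0.5;100 -17 -270 0 0 0 0.5;100 -17 -285 0 0 0 0.5;100 -17 -289 0 0 0 0.5",
)

```text
t: 2.7
eef_pos: [0.631, -0.1128, 0.0313]
tcp_rot: [[-0.911, 0.412, -0.004], [0.412, 0.911, 0.001], [0.004, -0.001, -1.0]]
contact_force: [-0.5, 0.4, -0.2]
opening: 0.0456
grasp_force: 0.0
```

>>> step_arm(
  targets="0 0 0 0 0 0 0.6;0 0 0 0 0 0 0.8;0 0 0 0 0 0 1;0 0 0 0 0 0 1;0 0 0 0 0 0 1;0 0 0 0 0 0 1;0 0 0 0 0 0 1;0 0 20 0 0 0 1;0 0 50 0 0 0 1;0 0 85 0 0 0 1",
)

```text
t: 3.53
eef_pos: [0.6315, -0.113, 0.1192]
tcp_rot: [[-0.911, 0.412, -0.002], [0.412, 0.911, 0.0], [0.002, -0.0, -1.0]]
contact_force: [1.1, 0.1, -0.7]
opening: 0.0194
grasp_force: 30.0
```

>>> step_arm(
  targets="-15 22 25 0 0 0.12 1;-36 52 40 0 0 0.24 1;-57 82 50 0 0 0.36 1;-78 112 50 0 0 0.494 1;-99 143 50 0 0 0.494 1;-120 174 50 0 0 0.494 1;-138 200 40 0 0 0.494 1;-145 211 15 0 0 0.494 1;-145 211 -15 0 0 0.494 1;-145 211 -35 0 0 0.494 1",
)

```text
t: 4.37
eef_pos: [0.4867, 0.0986, 0.0831]
tcp_rot: [[-0.997, -0.071, 0.001], [-0.071, 0.997, 0.0], [-0.001, 0.0, -1.0]]
contact_force: [-0.0, 0.4, -1.3]
opening: 0.0192
grasp_force: 30.0
```

Run:
```python
from h import *
s=state(); print(s["eef_pos"],s["opening"])
b=capture("side"); w=wcap()
im=np.zeros((520,800,3),np.uint8)
im[:400,:640]=w["pixels"][:,:,::-1]
c=cv2.resize(b["pixels"][100:220,220:380,::-1],None,fx=2,fy=2); 
im=np.vstack([im[:360],np.zeros((240,800,3),np.uint8)]); im[360:600,:320]=c
a=capture("scene"); im[360:600,400:720]=cv2.resize(a["pixels"][150:270,360:520,::-1],None,fx=2,fy=2)
cv2.imwrite("pics/p2.png",im)
```

```text
[0.48668406 0.09864536 0.08307349] 0.019151854758828534
```

View pics/p2.png

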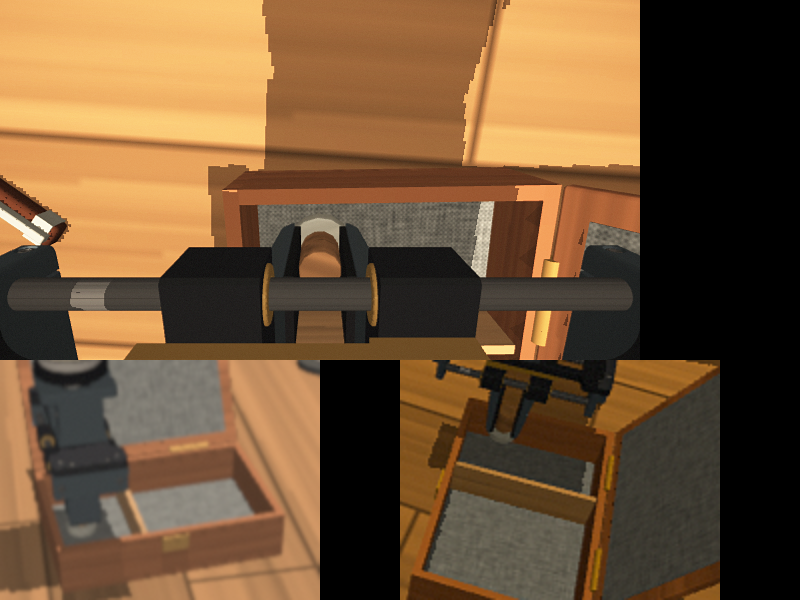

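The stopper is held upright inside the small bay's outline, with the head at about (320,230) in the wrist view. Setting it down, then going to the far stopper.

>>> step_arm(
  targets="0 0 -20 0 0 0 1;0 0 -32 0 0 0 1;0 0 -39 0 0 0 1;0 0 -41 0 0 0 1;0 0 -41 0 0 0 1;0 0 -41 0 0 0 0.8;0 0 -41 0 0 0 0.67;0 0 -41 0 0 0 0.67;0 0 -41 0 0 0 0.67;0 0 -41 0 0 0 0.67",
)

```text
t: 5.35
eef_pos: [0.4876, 0.0978, 0.0431]
tcp_rot: [[-0.998, -0.069, 0.0], [-0.069, 0.998, 0.0], [-0.0, 0.0, -1.0]]
contact_force: [0.6, 0.2, -0.5]
opening: 0.0303
grasp_force: 0.0
```

>>> step_arm(
  targets="0 0 20 0 0 0 0.67;0 0 55 0 0 0 0.67;0 0 90 0 0 0 0.67;0 -35 110 0 0 0 0.6;2 -75 115 0 0 0 0.5;6 -116 115 0 0 0 0.5;10 -157 115 0 0 0 0.5;14 -198 115 0 0 0 0.5;18 -239 115 0 0 0 0.5;22 -280 115 0 0 0 0.5",
)

```text
t: 6.18
eef_pos: [0.5092, -0.1843, 0.1581]
tcp_rot: [[-0.998, -0.069, 0.0], [-0.069, 0.998, -0.0], [-0.0, -0.0, -1.0]]
contact_force: [1.2, 0.6, 0.3]
opening: 0.0456
grasp_force: 0.0
```

Run:
```python
from h import *
import pickle
s=state(); print(s["eef_pos"],s["t"])
w=wcap(); a=capture("scene"); b=capture("side"); pickle.dump((w,a,b),open("w3.pkl","wb"))
im=np.zeros((600,800,3),np.uint8)
im[:360,:640]=w["pixels"][:360,:,::-1]
im[360:600,:320]=cv2.resize(b["pixels"][100:220,220:380,::-1],None,fx=2,fy=2)
im[360:600,400:720]=cv2.resize(a["pixels"][150:270,360:520,::-1],None,fx=2,fy=2)
cv2.imwrite("pics/p3.png",im)
```

```text
[ 0.50922548 -0.18433857  0.15813681] 6.1833
```

View pics/p3.png

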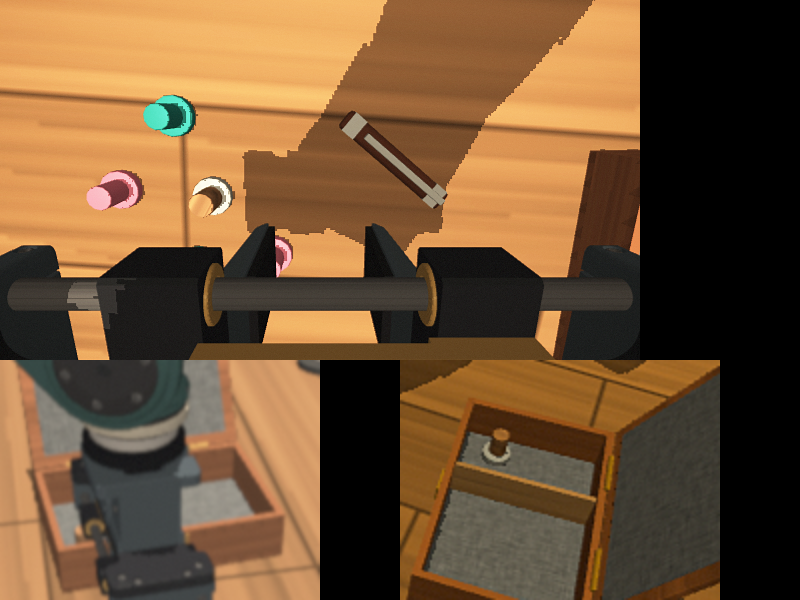

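The first stopper stands in the small bay (scene (408,197)). The far stopper's head is at wrist (213,196) and the corkscrew runs from (345,118) to (440,203). Refining both, and checking the case pose.

Run:
```python
from h import *
import pickle
w,a,b=pickle.load(open("w3.pkl","rb"))
hsv=cv2.cvtColor(w["pixels"],cv2.COLOR_RGB2HSV)
x0,x1,y0,y1=188,240,172,222
m=((hsv[y0:y1,x0:x1,1]<70)&(hsv[y0:y1,x0:x1,2]>150)).astype(np.uint8)
n,l,st,_=cv2.connectedComponentsWithStats(m);k=1+st[1:,4].argmax()
(c,r)=cv2.minEnclosingCircle(cv2.findNonZero((l==k).astype(np.uint8)))
u,v=c[0]+x0,c[1]+y0; print("far",u,v,r,onz(w,u,v,.007).round(4),1000*np.linalg.norm(onz(w,u+r,v,.007)-onz(w,u,v,.007)))
for u,v in((347,118),(438,200)): print("cs",onz(w,u,v,.014).round(4))
print("placed",onz(a,408.5,199,.013).round(4))
# floor/rim of the case in scene
for u,v in((396,173),(467,187)): print(onz(a,u,v,.058).round(4))
```

```text
far 211.5 196.0 19.293880462646484 [ 0.5173 -0.2781  0.007 ] 16.859847965952486
cs [ 0.443  -0.1664  0.014 ]
cs [ 0.5055 -0.0826  0.014 ]
placed [0.4955 0.103  0.013 ]
[0.4701 0.0569 0.058 ]
[0.4453 0.2173 0.058 ]
```

>>> step_arm(
  targets="3 -35 -5 0 0 0 0.5;6 -70 -15 0 0 0 0.5;8 -90 -40 0 0 0 0.5;8 -94 -75 0 0 0 0.5;8 -94 -105 0 0 0 0.5;8 -94 -119 0 0 0 0.5;8 -94 -124 0 0 0 0.5;8 -94 -124 0 0 0 0.7;8 -94 -124 0 0 0 1;8 -94 -124 0 0 0 1",
)

```text
t: 7.17
eef_pos: [0.5186, -0.2763, 0.0356]
tcp_rot: [[-0.998, -0.07, 0.002], [-0.07, 0.998, -0.001], [-0.002, -0.001, -1.0]]
contact_force: [1.1, -0.7, 0.2]
opening: 0.0284
grasp_force: 0.0
```

>>> step_arm(
  targets="0 0 0 0 0 0 1;0 0 0 0 0 0 1;0 0 0 0 0 0 1;0 0 0 0 0 0 1;0 0 20 0 0 0 1;0 0 55 0 0 0 1;0 20 90 0 0 0 1;0 55 110 0 0 0 1;0 95 116 0 0 0 1;0 136 116 0 0 0 1",
)

```text
t: 8.0
eef_pos: [0.5185, -0.1396, 0.1529]
tcp_rot: [[-0.998, -0.068, 0.005], [-0.068, 0.998, -0.001], [-0.004, -0.002, -1.0]]
contact_force: [0.5, 0.2, -0.3]
opening: 0.0193
grasp_force: 30.0
```

>>> step_arm(
  targets="0 40 0 0 0 0 1;1 80 0 0 0 0 1;2 120 0 0 0 0 1;3 160 0 0 0 0 1;4 200 0 0 0 0 1;4 238 0 0 0 0 1;4 265 -10 0 0 0 1;4 275 -35 0 0 0 1;4 275 -65 0 0 0 1;4 275 -85 0 0 0 1",
)

```text
t: 8.83
eef_pos: [0.5211, 0.1358, 0.0638]
tcp_rot: [[-0.997, -0.071, 0.0], [-0.071, 0.997, 0.0], [-0.0, 0.0, -1.0]]
contact_force: [-0.7, 0.0, -0.8]
opening: 0.0191
grasp_force: 30.0
```

>>> step_arm(
  targets="0 0 -10 0 0 0 1;0 0 -18 0 0 0 1;0 0 -22 0 0 0 1;0 0 -23 0 0 0 1;0 0 -23 0 0 0 1;0 0 -23 0 0 0 0.8;0 0 -23 0 0 0 0.67;0 0 -23 0 0 0 0.67;0 0 -23 0 0 0 0.67;0 0 -23 0 0 0 0.67",
)

```text
t: 9.67
eef_pos: [0.5216, 0.1348, 0.0421]
tcp_rot: [[-0.998, -0.069, 0.0], [-0.069, 0.998, 0.0], [-0.0, 0.0, -1.0]]
contact_force: [0.6, 0.2, 0.5]
opening: 0.0303
grasp_force: 0.0
```

>>> step_arm(
  targets="0 0 20 0 0 0 0.67;0 0 55 0 0 0 0.67;0 -10 90 0 0 0 0.67;-5 -42 110 0 0 0.12 0.6;-12 -80 115 0 0 0.24 0.56;-19 -118 115 0 0 0.36 0.56;-26 -155 115 0 0 0.48 0.56;-33 -192 115 0 0 0.6 0.56;-40 -228 115 0 0 0.72 0.56;-45 -255 110 0 0 0.84 0.56",
)

```text
t: 10.5
eef_pos: [0.4766, -0.1205, 0.153]
tcp_rot: [[-0.645, -0.764, 0.001], [-0.764, 0.645, -0.0], [-0.0, -0.001, -1.0]]
contact_force: [1.5, -0.7, -0.2]
opening: 0.0402
grasp_force: 0.0
```

Run:
```python
from h import *
import pickle
s=state(); print(s["eef_pos"],s["t"],s["joints"].round(2),s["tcp_rot"][:,1].round(3))
w=wcap(); a=capture("scene"); b=capture("side"); pickle.dump((w,a,b),open("w4.pkl","wb"))
im=np.zeros((600,800,3),np.uint8)
im[:360,:640]=w["pixels"][:360,:,::-1]
im[360:600,:320]=cv2.resize(b["pixels"][100:220,220:380,::-1],None,fx=2,fy=2)
im[360:600,400:720]=cv2.resize(a["pixels"][150:270,360:520,::-1],None,fx=2,fy=2)
cv2.imwrite("pics/p4.png",im)
# predicted corkscrew bar in the wrist view
for p in ((.476,-.122,.012),(.443,-.1673,.012),(.509,-.0767,.012)): print(proj(w,p).round(0))
```

```text
[ 0.47662487 -0.12049903  0.15296403] 10.5 [-0.3   0.17  2.19 -0.    0.78 -2.74] [-0.764  0.645 -0.001]
[320. 195.]
[315. 128.]
[325. 257.]
```

View pics/p4.png

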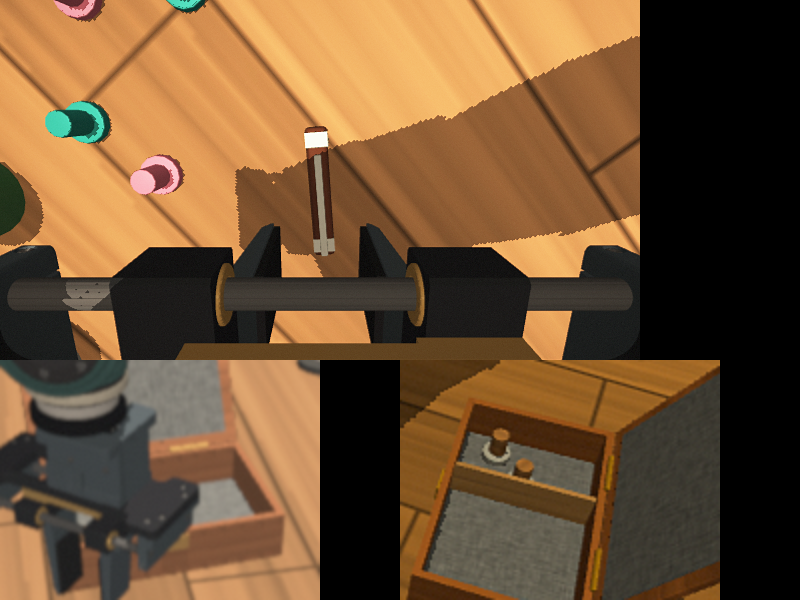

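Both stoppers stand in the small bay, at scene crop (497,452) and (523,468). The corkscrew is at (315,128)–(325,257), exactly where predicted, so I'm descending and gripping.

>>> step_arm(
  targets="0 0 -30 0 0 0.03 0.56;0 0 -65 0 0 0.03 0.56;0 0 -95 0 0 0.03 0.56;0 0 -115 0 0 0.03 0.56;0 0 -125 0 0 0.03 0.56;0 0 -128 0 0 0.03 0.56;0 0 -128 0 0 0.03 0.7;0 0 -128 0 0 0.03 0.85;0 0 -128 0 0 0.03 1;0 0 -128 0 0 0.03 1",
)

```text
t: 11.48
eef_pos: [0.4777, -0.1186, 0.0254]
tcp_rot: [[-0.626, -0.78, 0.002], [-0.78, 0.626, -0.001], [-0.001, -0.002, -1.0]]
contact_force: [-0.2, 1.0, 6.4]
opening: 0.0174
grasp_force: 30.0
```

>>> step_arm(
  targets="0 0 0 0 0 0 1;0 0 0 0 0 0 1;0 0 0 0 0 0 1;0 0 10 0 0 0 1;0 0 40 0 0 0 1;0 0 75 0 0 0 1;0 0 110 0 0 0 1;10 20 120 0 0 -0.12 1;20 45 120 0 0 -0.24 1;30 70 120 0 0 -0.36 1",
)

```text
t: 12.32
eef_pos: [0.5078, -0.048, 0.1465]
tcp_rot: [[-0.864, -0.503, 0.003], [-0.503, 0.864, -0.001], [-0.003, -0.002, -1.0]]
contact_force: [0.3, 0.0, -2.6]
opening: 0.017
grasp_force: 30.0
```

>>> step_arm(
  targets="20 30 0 0 0 -0.12 1;40 60 0 0 0 -0.24 1;60 90 0 0 0 -0.36 1;80 120 0 0 0 -0.48 1;100 150 0 0 0 -0.51 1;115 172 0 0 0 -0.51 1;122 182 -10 0 0 -0.51 1;122 182 -35 0 0 -0.51 1;122 182 -50 0 0 -0.51 1;122 182 -52 0 0 -0.51 1",
)

```text
t: 13.15
eef_pos: [0.6269, 0.1331, 0.0898]
tcp_rot: [[-1.0, -0.025, -0.004], [-0.025, 1.0, -0.001], [0.004, -0.001, -1.0]]
contact_force: [-0.7, -0.0, -1.0]
opening: 0.0178
grasp_force: 30.0
```

Run:
```python
from h import *
import pickle
s=state(); print(s["eef_pos"],s["t"],s["opening"],s["tcp_rot"][:,1].round(3))
w=wcap(); a=capture("scene"); b=capture("side"); pickle.dump((w,a,b),open("w5.pkl","wb"))
im=np.zeros((600,800,3),np.uint8)
im[:360,:640]=w["pixels"][:360,:,::-1]
im[360:600,:320]=cv2.resize(b["pixels"][100:220,220:380,::-1],None,fx=2,fy=2)
im[360:600,400:720]=cv2.resize(a["pixels"][170:290,360:520,::-1],None,fx=2,fy=2)
cv2.imwrite("pics/p5.png",im)
```

```text
[0.62688132 0.13309154 0.08983821] 13.15 0.01780740075714667 [-0.025  1.    -0.001]
```

View pics/p5.png

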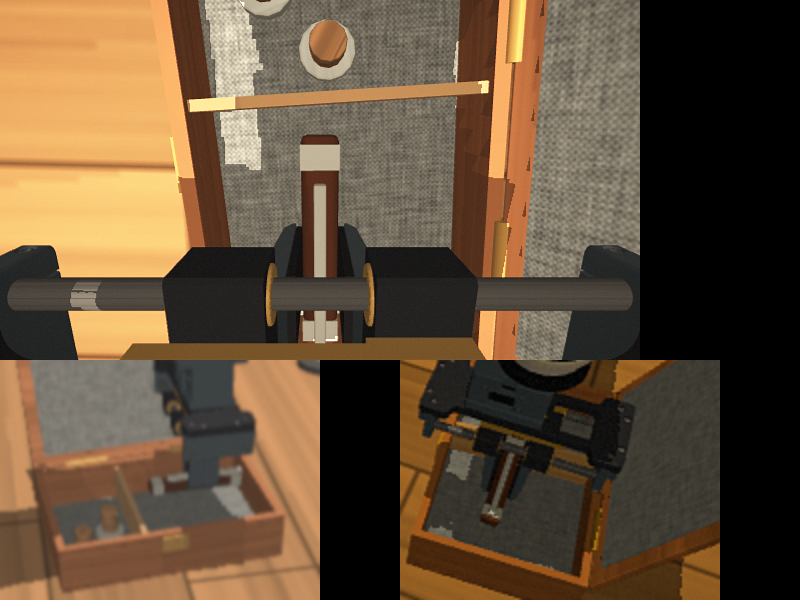

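The bar hangs inside the large bay: near end at (320,137), with the cross wall running from (190,105) to (488,87). I'm computing the clearance.

Run:
```python
from h import *
import pickle
w,a,b=pickle.load(open("w5.pkl","rb"))
p=onz(w,190,105,.052);q=onz(w,488,87,.052);e=onz(w,320,137,.078)
print("cross",p.round(4),q.round(4),(p+q)/2,"len",np.linalg.norm(p-q),"yaw",np.degrees(np.arctan2(*(q-p)[[1,0]])))
print("bar end",e.round(4),"stopper2",onz(w,327,50,.018).round(4))
x=(q-p)/np.linalg.norm(q-p); y=np.array([-x[1],x[0],0])
print("bar end case y rel cross:",(e-p)@y)
# lid edge: corners (outer/inner) rays scene
print(w["origin"],state()["eef_pos"],state()["tcp_rot"][:,1])
```

```text
cross [0.5545 0.0654 0.052 ] [0.542  0.2165 0.052 ] [0.54821249 0.14092216 0.052     ] len 0.15162848779388444 yaw 94.7361978708176
bar end [0.5671 0.1322 0.078 ] stopper2 [0.5214 0.1352 0.018 ]
bar end case y rel cross: -0.018092746500505373
[0.55554192 0.13184992 0.2407233 ] [0.62885249 0.13310681 0.09288851] [-2.39119204e-02  9.99714068e-01 -4.66888901e-05]
```

>>> step_arm(
  targets="3 0 -15 0 0 0.05 1;3 0 -32 0 0 0.05 1;3 0 -45 0 0 0.05 1;3 0 -53 0 0 0.05 1;3 0 -57 0 0 0.05 1;3 0 -59 0 0 0.05 1;3 0 -59 0 0 0.05 1;3 0 -59 0 0 0.05 0.8;3 0 -59 0 0 0.05 0.6;3 0 -59 0 0 0.05 0.6",
)

```text
t: 14.13
eef_pos: [0.6323, 0.1336, 0.0337]
tcp_rot: [[-0.997, -0.074, 0.001], [-0.074, 0.997, 0.0], [-0.001, 0.0, -1.0]]
contact_force: [-0.6, 0.0, 1.2]
opening: 0.0289
grasp_force: 0.0
```

>>> step_arm(
  targets="0 0 0 0 0 0 0.6;0 0 0 0 0 0 0.6;0 0 0 0 0 0 0.6;0 0 20 0 0 0 0.6;0 0 55 0 0 0 0.7;0 0 95 0 0 0 0.8;0 0 136 0 0 0 1;0 0 177 0 0 0 1;0 0 218 0 0 0 1;0 0 255 0 0 0 1",
)

```text
t: 14.97
eef_pos: [0.6318, 0.1335, 0.291]
tcp_rot: [[-0.997, -0.074, 0.001], [-0.074, 0.997, 0.0], [-0.001, 0.0, -1.0]]
contact_force: [0.3, 0.4, -0.1]
opening: 0.0008
grasp_force: 0.0
```

Run:
```python
from h import *
import pickle
w=wcap(); a=capture("scene"); b=capture("side"); pickle.dump((w,a,b),open("w6.pkl","wb"))
im=np.zeros((600,800,3),np.uint8)
im[:240,:320]=cv2.resize(w["pixels"][:240,:,::-1],None,fx=.5,fy=1)[:240]
im[:240,320:640]=cv2.resize(a["pixels"][180:300,360:520,::-1],None,fx=2,fy=2)
im[240:600,:400]=cv2.resize(a["pixels"][130:270,440:560,::-1],(400,360),interpolation=cv2.INTER_CUBIC)
im[240:600,400:]=cv2.resize(b["pixels"][60:220,220:380,::-1],(400,360),interpolation=cv2.INTER_CUBIC)
cv2.imwrite("pics/p6.png",im)
def tri(c1,p1,c2,p2):
    o1,d1=ray(c1,*p1);o2,d2=ray(c2,*p2)
    t=np.linalg.lstsq(np.c_[d1,-d2],o2-o1,rcond=None)[0]; P,Q=o1+t[0]*d1,o2+t[1]*d2; return (P+Q)/2,np.linalg.norm(P-Q)
for p1,p2 in(((533.5,145),(227,83.5)),((536,254),(331,73))): 
    P,g=tri(a,p1,b,p2); d=P[:2]-[.578,.1435]; print(P.round(3),g,"case x,y",d@[-.075,.997],d@[-.997,-.075])
print("left object",onz(a,600,150,0).round(3))
```

```text
[0.437 0.297 0.206] 0.002780433862126365 case x,y 0.16320527154939132 0.12915919812092255
[0.693 0.32  0.204] 0.003008102412828003 case x,y 0.16729628403115515 -0.12837612645353247
left object [0.096 0.529 0.   ]
```

View pics/p6.png

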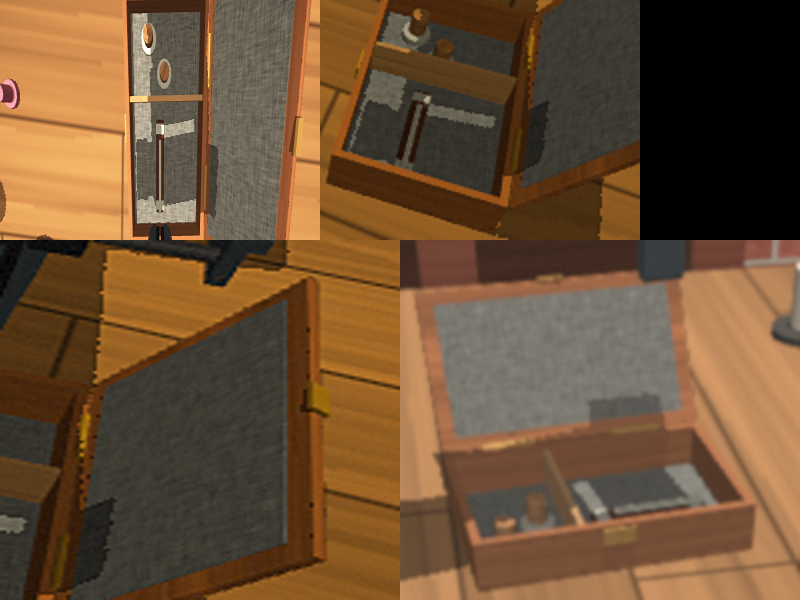

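The corkscrew lies flat in the large bay, with both stoppers in the small one. The lid's free edge is at case x = 165 mm, z = 205 mm, so the angle is about 2.07. There is a clasp at mid-edge, so I'll push at case y = +45 mm, from behind.

>>> step_arm(
  targets="-20 34 0 0 0 0 1;-38 68 0 0 0 0 1;-55 103 0 0 0 0 1;-70 138 0 0 0 0 1;-85 173 0 0 0 0 1;-100 205 0 0 0 0 1;-115 231 0 0 0 0 1;-115 231 -30 0 0 0 1;-115 231 -60 0 0 0 1;-115 231 -79 0 0 0 1",
)

```text
t: 15.95
eef_pos: [0.515, 0.3642, 0.2053]
tcp_rot: [[-0.997, -0.076, -0.003], [-0.076, 0.997, -0.002], [0.003, -0.002, -1.0]]
contact_force: [0.8, -0.1, -0.6]
opening: 0.0004
grasp_force: 0.0
```

>>> step_arm(
  targets="1.5 -20 0 0 0 0 1;2.6 -35 0 0 0 0 1;3.5 -47 0 0 0 0 1;4.4 -58 0 0 0 0 1;5.2 -69 0 0 0 0 1;5.9 -79 0 0 0 0 1;6.7 -89 0 0 0 0 1;7.4 -99 0 0 0 0 1;8.2 -109 0 0 0 0 1;8.9 -118 0 0 0 0 1",
)

```text
t: 16.78
eef_pos: [0.5259, 0.2455, 0.2094]
tcp_rot: [[-0.997, -0.074, 0.0], [-0.074, 0.997, 0.0], [-0.0, 0.0, -1.0]]
contact_force: [0.3, 3.6, 2.0]
opening: 0.0004
grasp_force: 1.6
```

>>> step_arm(
  targets="0.9 -11.5 0 0 0 0 1;1.7 -23 -0.6 0 0 0 1;2.6 -34.4 -2.4 0 0 0 1;3.4 -45.5 -5.2 0 0 0 1;4.2 -56.3 -9 0 0 0 1;5 -66.9 -13.7 0 0 0 1;5.8 -76.9 -19.3 0 0 0 1;6.2 -82.8 -23 0 0 0 1;6.5 -86.4 -25.8 0 0 0 1;6.5 -86.4 -25.8 0 0 0 1",
)

```text
t: 17.62
eef_pos: [0.5318, 0.1593, 0.1824]
tcp_rot: [[-0.997, -0.074, -0.002], [-0.074, 0.997, -0.001], [0.002, -0.0, -1.0]]
contact_force: [0.1, 0.5, 0.6]
opening: 0.0003
grasp_force: 0.0
```

Run:
```python
from h import *
import pickle
s=state(); print(s["eef_pos"],s["contact_force"])
X=np.array([-.075,.997]);d=s["eef_pos"][:2]-[.578,.1435]
x=1000*(d@X)-13.5; z=1000*s["eef_pos"][2]-19
# lid angle from contact corner: distance 8 above hinge plane
vx,vz=85-x,z-58; r=np.hypot(vx,vz); print("tip",x,z,"theta",np.degrees(np.arctan2(vz,vx)-np.arcsin(8/r)))
a=capture("scene"); b=capture("side"); pickle.dump((a,b),open("w7.pkl","wb"))
im=np.zeros((600,800,3),np.uint8)
im[:600,:400]=cv2.resize(a["pixels"][120:300,360:480,::-1],(400,600),interpolation=cv2.INTER_CUBIC)
im[:600,400:]=cv2.resize(b["pixels"][60:225,250:360,::-1],(400,600),interpolation=cv2.INTER_CUBIC)
im=np.zeros((600,800,3),np.uint8)
im[:480,:400]=cv2.resize(a["pixels"][110:302,350:510,::-1],(400,480),interpolation=cv2.INTER_CUBIC)
im[:480,400:]=cv2.resize(b["pixels"][50:242,220:380,::-1],(400,480),interpolation=cv2.INTER_CUBIC)
cv2.imwrite("pics/p7.png",im)
```

```text
[0.53180655 0.15927048 0.18239653] [0.10532476 0.46178817 0.62770169]
tip 5.68767345113617 163.39653184199494 theta 49.56092870797781
```

>>> step_arm(
  targets="0.2 -2.5 -2 0 0 0 1;0.4 -5 -4 0 0 0 1;0.5 -7.2 -5.7 0 0 0 1;0.5 -7.2 -5.7 0 0 0 1;0.5 -7.2 -5.7 0 0 0 1;0 5 8 0 0 0 1;0 25 30 0 0 0 1;-2 50 55 0 0 0 1;-4 80 80 0 0 0 1;-6 110 105 0 0 0 1",
)

```text
t: 18.55
eef_pos: [0.5258, 0.2711, 0.2896]
tcp_rot: [[-0.997, -0.074, -0.0], [-0.074, 0.997, -0.0], [0.0, -0.0, -1.0]]
contact_force: [0.7, -0.5, 1.0]
opening: 0.0004
grasp_force: 0.0
```

>>> step_arm(
  targets="0 38 10 0 0 0 1;0 76 20 0 0 0 1;0 114 20 0 0 0 1;0 150 20 0 0 0 1;0 185 20 0 0 0 1",
)

```text
t: 18.97
eef_pos: [0.5258, 0.4571, 0.3084]
tcp_rot: [[-0.997, -0.075, 0.0], [-0.075, 0.997, -0.0], [-0.0, -0.0, -1.0]]
contact_force: [0.4, -0.9, 0.1]
opening: 0.0003
grasp_force: 0.0
```

Run:
```python
from h import *
import pickle
print(state()["eef_pos"])
a=capture("scene"); b=capture("side"); w=wcap(); pickle.dump((a,b,w),open("w7.pkl","wb"))
im=np.zeros((600,800,3),np.uint8)
im[:480,:400]=cv2.resize(a["pixels"][110:302,350:510,::-1],(400,480),interpolation=cv2.INTER_CUBIC)
im[:480,400:]=cv2.resize(b["pixels"][50:242,220:380,::-1],(400,480),interpolation=cv2.INTER_CUBIC)
im[480:,:200]=cv2.resize(a["pixels"][:,:,::-1],(200,120)); im[480:,200:400]=cv2.resize(w["pixels"][:,:,::-1],(200,120)); im[480:,400:600]=cv2.resize(b["pixels"][:,:,::-1],(200,120))
cv2.imwrite("pics/p7.png",im)
```

```text
[0.52576024 0.45712767 0.30844995]
```

View pics/p7.png

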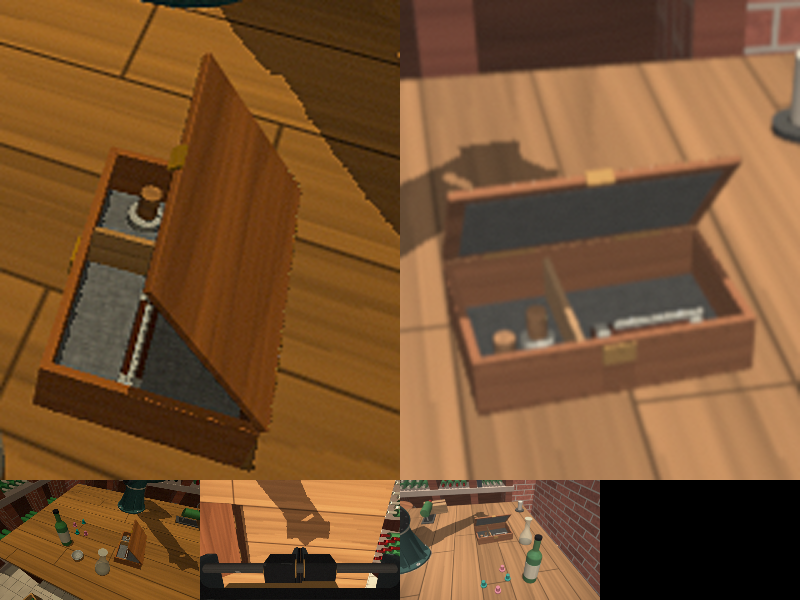

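The lid stands half shut. Its free-edge corners are at scene (433,131) and (410,227), and side (238,127) and (356,114). I'm checking the angle.

Run:
```python
from h import *
import pickle
a,b,w=pickle.load(open("w7.pkl","rb"))
C=np.array([.578,.1435,0]);X=np.array([-.075,.997,0]);Y=np.array([-.997,-.075,0])
def tri(p1,p2):
    o1,d1=ray(a,*p1);o2,d2=ray(b,*p2)
    t=np.linalg.lstsq(np.c_[d1,-d2],o2-o1,rcond=None)[0]; P,Q=o1+t[0]*d1,o2+t[1]*d2; return (P+Q)/2,np.linalg.norm(P-Q)
def th(P):
    d=P-C; vx,vz=.085-d@X,d[2]-.058; r=np.hypot(vx,vz); return (1000*np.array([d@X,d@Y,d[2],r])).round(0),np.degrees(np.arctan2(vz,vx)-np.arcsin(.008/r)).round(1)
for p1,p2 in(((433.2,131.2),(238.4,127.2)),((410,227.2),(356,114))):
    P,g=tri(p1,p2); print("tri",th(P),round(g,4))
for c,p,y in((a,(433.2,131.2),.13),(a,(410,227.2),-.13),(b,(238.4,127.2),.13),(b,(356,114),-.13)):
    o,d=ray(c,*p); t=(y-(o-C)@Y)/(d@Y); print("plane",th(o+t*d))
for p1,z in(((469.2,186),.066),((454.8,282),.066)): P=onz(a,*p1,z); print("hinge case", ((P-C)@X).round(4),((P-C)@Y).round(4))
```

```text
tri (array([-24., 130., 187., 169.]), np.float64(47.3)) 0.0007
tri (array([ -20., -129.,  184.,  164.]), np.float64(47.2)) 0.0026
plane (array([-24., 130., 187., 169.]), np.float64(47.2))
plane (array([ -20., -130.,  187.,  166.]), np.float64(48.0))
plane (array([-20., 130., 186., 165.]), np.float64(47.8))
plane (array([ -21., -130.,  183.,  164.]), np.float64(46.9))
hinge case 0.0864 0.1234
hinge case 0.0863 -0.1306
```

Vision gives about 47°, contact geometry about 46°, so one small further push of about 1.5°, then retreat.

>>> step_arm(
  targets="0 -38 0 0 0 0 1;0 -76 0 0 0 0 1;0 -114 0 0 0 0 1;0 -150 -5 0 0 0 1;0 -185 -20 0 0 0 1;2 -215 -45 0 0 0 1;4 -245 -70 0 0 0 1;6 -270 -95 0 0 0 1;6.5 -290 -117 0 0 0 1;6.5 -296 -124 0 0 0 1",
)

```text
t: 19.95
eef_pos: [0.5307, 0.1556, 0.1814]
tcp_rot: [[-0.997, -0.072, -0.004], [-0.072, 0.997, -0.001], [0.004, -0.001, -1.0]]
contact_force: [-0.8, -0.1, -0.4]
opening: 0.0007
grasp_force: 0.0
```

>>> step_arm(
  targets="0.3 -4 -4 0 0 0 1;0.4 -7 -7 0 0 0 1;0.5 -9 -9 0 0 0 1;0.5 -9 -9 0 0 0 1;0.5 -9 -9 0 0 0 1;0 2 3 0 0 0 1;0 25 30 0 0 0 1;0 55 60 0 0 0 1;0 85 90 0 0 0 1;0 118 115 0 0 0 1",
)

```text
t: 20.78
eef_pos: [0.5326, 0.2783, 0.3024]
tcp_rot: [[-0.997, -0.074, 0.002], [-0.074, 0.997, 0.001], [-0.002, 0.001, -1.0]]
contact_force: [0.7, -0.6, 0.1]
opening: 0.0005
grasp_force: 0.0
```

>>> step_arm(
  targets="0 38 10 0 0 0 1;0 76 10 0 0 0 1;0 114 10 0 0 0 1;0 150 10 0 0 0 1;0 185 10 0 0 0 1;0 185 10 0 0 0 1",
)

```text
t: 21.28
eef_pos: [0.5315, 0.4673, 0.31]
tcp_rot: [[-0.997, -0.078, 0.001], [-0.078, 0.997, 0.002], [-0.001, 0.002, -1.0]]
contact_force: [0.5, -0.1, -0.3]
opening: 0.0004
grasp_force: 0.0
```

Run:
```python
from h import *
import pickle
a0,b0,_=pickle.load(open("w7.pkl","rb"))
a=capture("scene");b=capture("side")
# shift of each free-edge corner patch since the last measurement
for c0,c,p in((a0,a,(433,131)),(a0,a,(410,227)),(b0,b,(238,127)),(b0,b,(356,114))):
    u,v=p; t=c0["pixels"][v-9:v+10,u-9:u+10]; s=c["pixels"][v-19:v+20,u-19:u+20]
    k=6; r=cv2.matchTemplate(cv2.resize(s,None,fx=k,fy=k),cv2.resize(t,None,fx=k,fy=k),cv2.TM_CCOEFF_NORMED); _,m,_,l=cv2.minMaxLoc(r); print(p,round(m,2),l[0]/k-10,l[1]/k-10)
# expected image shift of the corner for 47 -> 45 deg
C=np.array([.578,.1435,0]);X=np.array([-.075,.997,0]);Y=np.array([-.997,-.075,0])
def P(th,y): th=np.radians(th); return C+X*(.085-.17*np.cos(th)+.008*np.sin(th))+Y*y+np.array([0,0,.058+.17*np.sin(th)+.008*np.cos(th)])
for c,y in((a,.13),(a,-.13),(b,.13),(b,-.13)): print([proj(c,P(t,y)).round(1).tolist() for t in(47,45)])
print(state()["eef_pos"],state()["t"])
```

```text
(433, 131) 0.97 -1.666666666666666 0.3333333333333339
(410, 227) 0.79 -0.5 0.5
(238, 127) 0.77 1.5 0.6666666666666661
(356, 114) 1.0 0.0 1.666666666666666
[[432.7, 130.8], [430.1, 131.8]]
[[407.0, 225.9], [403.9, 226.5]]
[[238.7, 127.5], [239.2, 130.2]]
[[356.7, 112.9], [357.2, 115.4]]
[0.53184185 0.46312291 0.30951391] 21.3833
```

```bash
python3 -c "
from station import *
print(job_done())"
```

```text
the job is handed in; nothing more can be done
None
```

I set both stoppers in the small bay, laid the corkscrew flat in the large bay, and left the lid at about 45° (camera about 46°, contact geometry about 45°), handing the job in at about 21 s with no verdict returned.

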